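# Tip the dough roller out of its tube and lay it in the rest

### The arm

A 6-joint arm with a two-finger parallel gripper is mounted at the origin on the work surface. World frame = base frame: x ahead of the robot, y to its left, z up, the work surface at z = 0. Lengths are in mm, angles in rad, forces in N, time in s.
With the tool pointing down it reaches from about 275 to 1000 mm from the base axis. Payload 8.4 kg.
Tool frame: the origin (TCP) lies on the centre line of the jaws, within the pads' length; the fingertips stand 22 mm ahead of it and the grasp point (between the pads) lies 3 mm ahead of it; z points along the fingers, y is the direction in which the jaws open and shut (so a half turn about z gives the same grasp; the last joint's range is limited). The gripper opens to 85 mm and grips with 20 to 120 N. Pads are 22 mm wide; open, the fingers measure 114 mm over their backs; the gripper's body (76 mm by 85 mm) begins 54 mm behind the grasp point. The pads swing forward as they close: fully open they stand 13 mm farther back than shut.
Start: joints at [1.161, 0.353, 1.633, -0, 1.155, -0.002], TCP at [247.868, 573.75, 253.281] pointing down, gripper open.
Joint ranges: [-2.63, 2.63], [-0.92, 2.1], [0.06, 2.66], [-1.3, 4.44], [0, 2.69], [-3.02, 3.02]. Speed limits (rad/s): [2.22, 2.22, 2.79, 3.14, 3.14, 3.14].

### API

Orientations are given as [roll, pitch, yaw] about the fixed x, y, z axes, in that order (R = Rz(yaw) Ry(pitch) Rx(roll)).
In Python, from rig import r gives the robot as it stands.
- The arm moves only by the tool carry_out, never from a script. Its argument "rows" is text: rows parted by semicolons, each of 5 numbers parted by spaces: the opening, from 0 (shut) to 1 (fully open), then the shift along the tool's x, y, z in units of 30 mm (1.0 is 30 mm), then the turn about the tool's z in units of 8 degrees (1.0 is 8 degrees). A call has 1 to 12 rows; each row shifts and turns the commanded pose from where the row before left it, along the tool's axes as they then stand; what a row does not reach is not made up. A row lasts 1/8 s, in which the tool goes at most 62.5 mm and 10.7 degrees, less where a joint would pass 70% of its speed; a pose out of reach is approached as far as the arm can. A call is refused whole if a number of a shift passes 1 or a number of a turn 1, either way. A call with a gripper value outside its range is refused whole. The fingers move at their own pace and stop on an object; "newtons" is the grip in N (left out, the last holds). Time passes only in rows, so rows that do not move let the fingers close. It gives the time, the measured TCP pose, the force and the opening at its end, in the units of the state.
- r.sense(): the state, without advancing time (a new reading comes with each control period).
- r.grab_frame(name): name is "scene" or "top" or "wrist"; returns the picture (400x640x3 uint8, blue, green, red); there is no depth.
- r.get_calibration(name): a dict with "intrinsics" (3x3 intrinsics, pixels), "position" and "rotation" of the camera in the world. Camera axes: x right, y up, looking along -z (the intrinsics and any distortion apply to the point x, -y, -z); pixel columns grow to the right and rows downward; lengths in mm; the calibration is good to about 2 mm. A picture is of the moment at which its call begins: read the wrist's pose just before it. get_calibration takes no time and is no camera call; for the wrist camera it gives the pose at the moment of the call.
- r.sign_off(): hands the job in, once; it reports no verdict.
The state is a dict: "clock": time; "qpos": joint angles; "qvel": joint speeds; "joint_efforts": joint torques, N m; "eef_pos": TCP position; "tcp_rot": TCP orientation; "contact_force": force on the tool from outside, world axes, zero at the start; "wrist_torque": the same for the moment, N m; "opening": opening from 0.0 (shut) to 1.0 (fully open).
Only numpy, scipy, OpenCV 4.12 (cv2) and the standard library are available. Lean on these libraries where they do the work, as an engineer would, in place of code of your own. Each camera call takes 0.05 s, during which the arm holds its last target.

### The job

Tip the clear tube with its orange lever so that the wooden dough roller inside slides out to the stop by itself, untouched. Then take the roller by its exposed end, draw it out over the stop lip and lay it (do not drop it) centred in both notches of the green rest. Leave the pots and bottles where they stand, and let the empty tube come back level.

Things in the scene. Friction and masses are not known exactly. Their poses are not given: they have to be found in the camera images.
- stand: Fixed white stand board (330 x 90 x 12 mm) of the tipping tube. Origin on the table directly below the tube's mouth; x along the tube, out of its mouth ('ahead'); z up. Heights here are above the table, tube level. The hinge of the tube is a level axis along y at x = +35 mm, height 60 mm. Nothing stands beside the tongue.
- tube_mouth (a point): Centre of the mouth of the clear tube (height 94 mm). Outer diameter 64, inner 58 mm; it reaches 189 mm back from the mouth to a closed end with blue cap; its top is at height 126 mm. Two wire runners (24 mm over both) lie on its floor, slippery (friction about 0.25), with 20 mm of room above a roller that lies on them.
- stop_lip (a point): Middle of the upper edge of the blue stop lip (26 mm wide, 4 mm thick), at the end of the open tongue: the wire runners go on 105 mm ahead of the mouth and end in this lip. It reaches 8 mm above the underside of a roller lying on the runners (height 78 mm, level).
- tube (a joint): Tilt of the tube (with tongue and lever) about its hinge, rad: 0 = level, resting on the stand; grows to 0.7 (end stop) as the closed end rises and the tongue dips. Pushing the upright lever ahead tips it, with about 4 N at its upper part; gravity returns it to 0 when let go.
- lever_top (a point): Middle of the upper edge of the orange lever, an upright plate 36 mm wide (y), 10 mm thick (x), fixed on top of the tube 90 mm behind the mouth; with the tube level its top is at height 235 mm and it stands free from the tube's top (126 mm) upwards.
- roller_mid (a point): Centre of the dough roller, a beech cylinder with red ends, 160 long, 32 mm diameter, 0.08 to 0.17 kg; x = its axis. It starts wholly inside the tube, its end 5 to 25 mm behind the mouth. On the runners its axis is at height 86 mm. Tilts beyond about 0.4 rad make it slide. Against the lip its centre is 25 mm ahead of the mouth: 105 mm exposed, 55 mm still in the tube.
- rest_seat (a point): Where the roller's centre lies when seated in the fixed green rest (height 80 mm, midway between its notches); x = the line of the seated roller's axis (either way round), z up. Base 170 x 80 mm; two V-notched plates 10 mm thick at x = -50 and +50 mm, 90 mm free between; notches 90 degrees, about 64 mm wide at the top (height 90 mm).
- pot_a: Lidded clear pot of dough, violet; 76 mm wide at the lid, 56 mm high; origin under its centre. To be left alone.
- pot_b: Lidded clear pot of dough, red, with the orange one stacked on it; 76 mm wide at the lid, 56 mm high; origin under its centre. To be left alone.
- pot_c: Lidded clear pot of dough, orange, stacked on the red one; 76 mm wide at the lid, 56 mm high; origin under its centre. To be left alone.
- pot_d: Lidded clear pot of dough, blue; 76 mm wide at the lid, 56 mm high; origin under its centre. To be left alone.
- pot_e: Lidded clear pot of dough, yellow; 76 mm wide at the lid, 56 mm high; origin under its centre. To be left alone.
- bottle_a: White bottle with a dark blue band, 56 mm wide, 160 mm high; origin under its centre. To be left alone.
- bottle_b: Clear bottle with a pink cap, 54 mm wide, 136 mm high; origin under its centre. To be left alone.
Mind the look-alikes: they are no part of the job. Of the things that look like the part that bears rest_seat, the largest one is meant.

How it is judged:
By the outcome, as a careful person would: the job done as asked, in the order asked, and still so for the second after the job is handed in, with the robot touching nothing.
It also fails if it takes over 64 s, if anything falls off the work surface, if the arm or the gripper's body presses on something with over 40 N, if the wrist force passes 120 N, or if a joint passes its speed limit or range.

## Working session

There is one attempt and no reset: what is moved stays moved. The work goes in short steps, Python scripts to look and compute and a tool call to move; the robot and the scene stay as the last step left them, time stands still between calls to the robot, and variables do not carry over. Pictures are saved under pics/ and viewed, and the job is handed in when it is done.

Besides the shell and the picture viewer there is one more tool, called after "Request:" by a JSON object that holds its "method" and its "body". carry_out: Moves the arm, as the interface text tells. Its arguments: {"type":"object","properties":{"rows":{"type":"string"},"newtons":{"type":"number"}},"required":["rows"]}

```bash
ls; mkdir -p pics; python3 - <<'E'
from rig import r
import cv2
s=r.sense();print(s)
for n in("scene","top","wrist"):
    c=r.get_calibration(n);print(n,c)
    cv2.imwrite(f"pics/{n}0.png",r.grab_frame(n))
E
```

```text
pics
{'clock': 0.0, 'qpos': array([ 1.16056142e+00,  3.53687209e-01,  1.63415097e+00, -1.88321077e-05,
        1.15517572e+00, -2.39059027e-03]), 'qvel': array([ 6.67790819e-04,  6.56792996e-05, -2.58748259e-04, -1.81296953e-04,
       -1.64909551e-03,  3.37420835e-04]), 'joint_efforts': array([-6.28478074e-05, -6.05240965e+01, -3.42067087e+01,  1.47045812e-04,
        9.36606608e-03, -1.86209815e-05]), 'eef_pos': array([247.71516187, 573.32450224, 252.53005394]), 'tcp_rot': array([-3.14017137e+00,  1.38203676e-05,  2.73375596e+00]), 'contact_force': array([-0.07724727,  0.27025437,  0.96552343]), 'wrist_torque': array([-0.01064213,  0.02331327, -0.04991767]), 'opening': 1.0012412670988549}
scene {'intrinsics': array([[396.61593829,   0.        , 308.92606764],
       [  0.        , 396.61593829, 199.67035328],
       [  0.        ,   0.        ,   1.        ]]), 'position': array([1235.03158242, -752.91406684,  942.78711535]), 'rotation': array([0.91698885, 0.00102832, 0.69936005])}
top {'intrinsics': array([[513.89648605,   0.        , 314.60818858],
       [  0.        , 513.89648605, 202.8707066 ],
       [  0.        ,   0.        ,   1.        ]]), 'position': array([ 320.47129138,   -9.67376026, 1524.34567281]), 'rotation': array([ 0.18693493,  0.01375687, -1.57302328])}
wrist {'intrinsics': array([[289.84808472,   0.        , 321.61031389],
       [  0.        , 289.84808472, 198.72002209],
       [  0.        ,   0.        ,   1.        ]]), 'position': array([175.72449382, 604.68224163, 373.32733946]), 'rotation': array([-0.31477587,  0.00129138,  1.16302784])}
```

View pics/scene0.png

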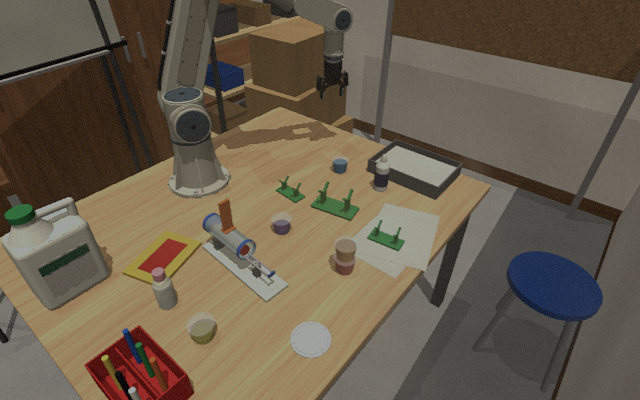

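View pics/top0.png

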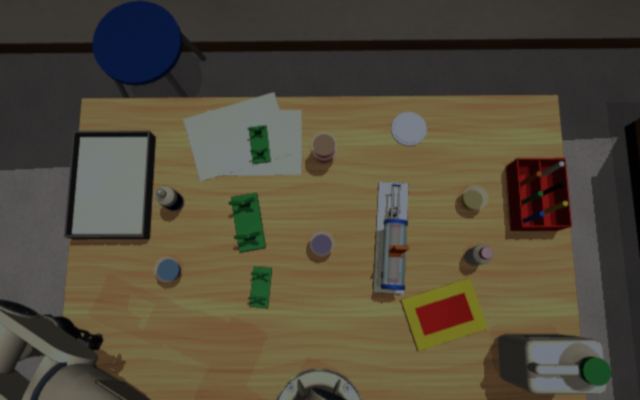

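View pics/wrist0.png

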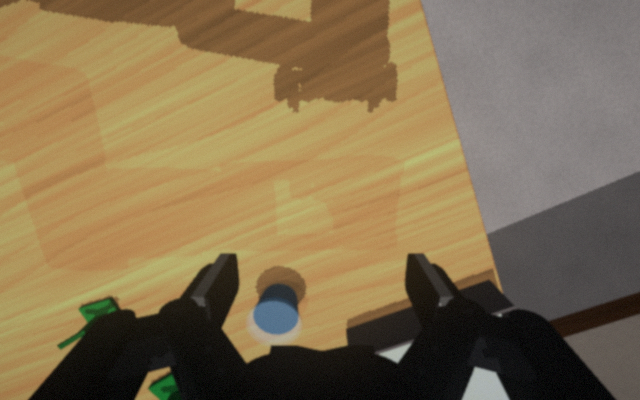

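The top view shows three green rests at (248,222), (260,145) and (260,287). The first is the largest. The tube stand is at (393,240) with its mouth ahead (image up), and the orange lever is at (399,249). I'll zoom in on these.

```bash
cat > h.py <<'E'
import numpy as np, cv2
from scipy.spatial.transform import Rotation as Ro
from rig import r
def cam(n):
    c=r.get_calibration(n); return np.array(c["intrinsics"]),np.array(c["position"]),Ro.from_euler("xyz",c["rotation"]).as_matrix()
def proj(n,P,c=None):
    K,p,R=c or cam(n); q=(np.atleast_2d(P)-p)@R; q=q*[1,-1,-1]; u=q@K.T; return u[:,:2]/u[:,2:]
def ray(n,uv,c=None):
    K,p,R=c or cam(n); d=np.linalg.inv(K)@[uv[0],uv[1],1]; d=R@(d*[1,-1,-1]); return p,d/np.linalg.norm(d)
def onz(n,uv,z,c=None):
    p,d=ray(n,uv,c); return p+d*(z-p[2])/d[2]
def tri(n1,u1,n2,u2,c1=None,c2=None):
    p,d=ray(n1,u1,c1);q,e=ray(n2,u2,c2)
    A=np.stack([d,-e],1);t=np.linalg.lstsq(A,q-p,rcond=None)[0]
    a,b=p+d*t[0],q+e*t[1];return (a+b)/2,np.linalg.norm(a-b)
E
python3 - <<'E'
from h import *
t=cv2.imread("pics/top0.png");s=cv2.imread("pics/scene0.png")
cv2.imwrite("pics/c1.png",cv2.resize(t[170:310,360:440],None,fx=4,fy=4,interpolation=cv2.INTER_CUBIC))
cv2.imwrite("pics/c2.png",cv2.resize(t[180:262,215:295],None,fx=7,fy=7,interpolation=cv2.INTER_CUBIC))
cv2.imwrite("pics/c3.png",cv2.resize(s[175:305,190:300],None,fx=4.5,fy=4.5,interpolation=cv2.INTER_CUBIC))
for n,pts in {"top":[(393,240),(248,222),(320,245),(168,271)]}.items():
    for u in pts: print(u,onz(n,u,0).round(1))
hs=cv2.cvtColor(t,cv2.COLOR_BGR2HSV)
m=cv2.inRange(hs,(45,80,30),(85,255,255))
k,l,st,ce=cv2.connectedComponentsWithStats(m)
for i in range(1,k):
    if st[i,4]>40: print(st[i],ce[i])
E
```

```text
(393, 240) [ 495.4 -222.1    0. ]
(248, 222) [551.4 210.9   0. ]
(320, 245) [481.3  -5.1   0. ]
(168, 271) [405.9 444.6   0. ]
[249 126  21  37 601] [259.26788686 144.10482529]
[ 229  193   36   59 1439] [247.68033356 222.12022238]
[249 267  23  41 746] [260.21179625 286.76407507]
[583 357  28  29 634] [596.33280757 371.08675079]
```

View pics/c1.png

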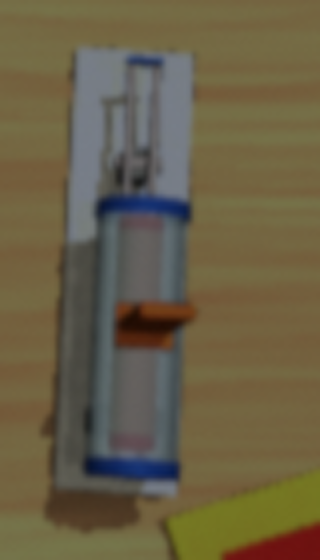

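View pics/c2.png

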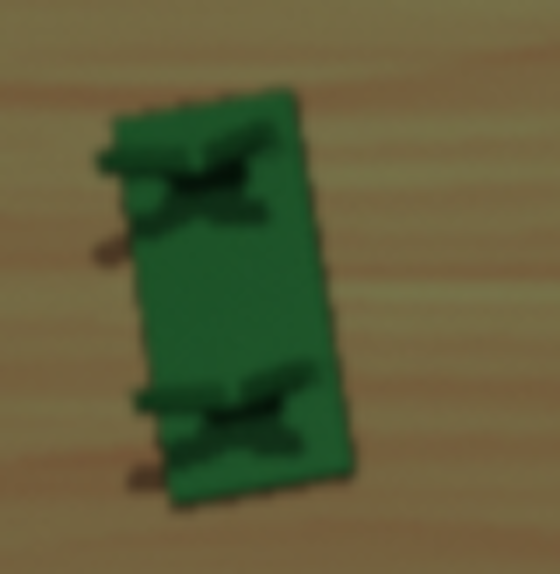

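View pics/c3.png

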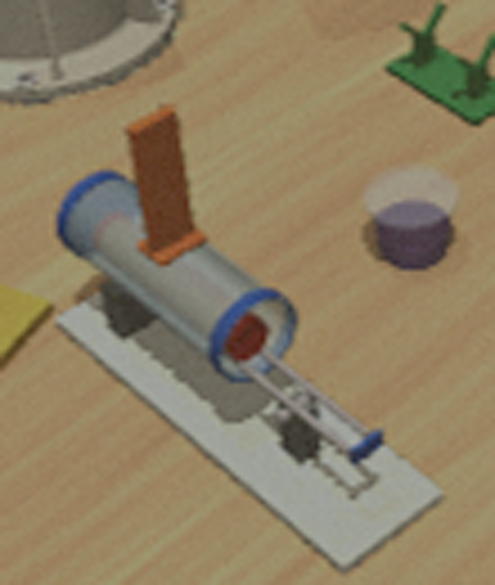

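```bash
python3 - <<'E'
from h import *
T=lambda x,y:(360+(x+.5)/4-.5,170+(y+.5)/4-.5)
S=lambda x,y:(190+(x+.5)/4.5-.5,175+(y+.5)/4.5-.5)
G=lambda x,y:(215+(x+.5)/7-.5,180+(y+.5)/7-.5)
c=[onz("top",T(*p),12) for p in [(75,48),(195,52),(177,496),(55,488)]]
for p in c: print("top board",p.round(1))
print([np.linalg.norm(c[i]-c[(i+1)%4]).round(1) for i in range(4)])
for p in [(345,568),(441,493),(58,320)]: print("scene board",onz("scene",S(*p),12).round(1))
print("lip",tri("top",T(145,60),"scene",S(366,440)),onz("top",T(145,60),78))
print("lever", onz("top",T(175,308),235), onz("scene",S(152,118),235))
print("mouth",onz("top",T(146,200),126),onz("top",T(132,462),126))
g=[onz("top",G(*p),5) for p in [(113,118),(295,90),(353,475),(174,508)]]
for p in g: print("rest base",p.round(1))
print([np.linalg.norm(g[i]-g[(i+1)%4]).round(1) for i in range(4)])
# mask rectangle
E
```

```text
top board [ 670.8 -181.8   12. ]
top board [ 667.3 -271.9   12. ]
top board [ 338.3 -247.1   12. ]
top board [ 344.2 -159.1   12. ]
[np.float64(90.1), np.float64(329.9), np.float64(88.1), np.float64(327.4)]
scene board [ 667.7 -271.8   12. ]
scene board [ 673.  -186.3   12. ]
scene board [ 342.4 -247.4   12. ]
lip (array([ 646.27853778, -224.67231917,   77.66544002]), np.float64(0.6455979407396119)) [ 646.41252586 -224.37676029   78.        ]
lever [ 451.68194109 -214.80925397  235.        ] [ 451.83051486 -211.5206753   235.        ]
mouth [ 537.11290057 -214.82867816  126.        ] [ 359.44373316 -199.83492328  126.        ]
rest base [629.  264.2   5. ]
rest base [640.9 185.7   5. ]
rest base [474.2 158.    5. ]
rest base [460.5 233.6   5. ]
[np.float64(79.4), np.float64(169.0), np.float64(76.9), np.float64(171.2)]
```

Measurements agree with the given sizes: the board comes out at 330x90, the lip triangulates to height 77.7, and the base is 170x79. The tube axis has a yaw of about -0.072. The mouth is at about (543,-217), the lever at (452,-212) and the rest at (551,210) with a yaw of about 0.172.

Rest look-alikes in the top view are (260,145), (260,287) and (248,222). I chose (248,222), which is the largest. Next I move behind the lever with the jaws shut.

Request:
{"method": "carry_out", "body": {"rows": "0 0 0 0 -0.8;0 0 0 0 -0.8;0 -0.28 -0.5 0 -0.8;0 -0.28 -1 0 0;0 -0.28 -1 0 0;0 -0.28 -1 0 0;0 -0.28 -1 0 0;0 -0.28 -1 0 0;0 -0.28 -1 0 0;0 -0.28 -1 0 0;0 -0.28 -1 0 0;0 -0.28 -1 0 0", "newtons": 60}}

```text
clock: 1.65
eef_pos: [309.1, 281.6, 253.2]
tcp_rot: [-3.141, -0.0, 3.069]
contact_force: [-0.1, -0.1, -0.3]
opening: 0.002
```

Request:
{"method": "carry_out", "body": {"rows": "0 -0.28 -1 0 0;0 -0.28 -1 0 0;0 -0.28 -1 0 0;0 -0.28 -1 0 0;0 -0.28 -1 0 0;0 -0.28 -1 0 0;0 -0.28 -1 0 0;0 -0.28 -1 0 0;0 -0.28 -1 0 0;0 -0.28 -1 0 0;0 -0.28 -1 0 0;0 -0.28 -1 0 0"}}

```text
clock: 3.15
eef_pos: [383.5, -84.7, 253.2]
tcp_rot: [3.142, 0.0, 3.069]
contact_force: [1.4, 0.5, -0.6]
opening: 0.001
```

Request:
{"method": "carry_out", "body": {"rows": "0 -0.2 -1 0 0;0 -0.2 -1 0 0;0 -0.2 -1 0 0;0 -0.2 -0.7 0 0;0 0 -0.3 0.3 0;0 0 0 0.3 0;0 0 0 0 0"}}

```text
clock: 4.03
eef_pos: [397.9, -204.1, 234.1]
tcp_rot: [3.14, -0.002, 3.069]
contact_force: [0.1, 0.9, 0.4]
opening: -0.001
```

```bash
python3 - <<'E'
from h import *
print(r.sense()["eef_pos"])
s=r.grab_frame("scene");t=r.grab_frame("top");cv2.imwrite("pics/s1.png",s);cv2.imwrite("pics/t1.png",t)
a=cv2.resize(s[140:300,170:310],None,fx=3.5,fy=3.5,interpolation=cv2.INTER_CUBIC)
b=cv2.resize(t[160:300,360:440],None,fx=4,fy=4,interpolation=cv2.INTER_CUBIC)[:560,:310]
cv2.imwrite("pics/m1.png",np.hstack([a[:560],np.pad(b,((0,0),(0,0),(0,0)))]))
E
```

```text
[ 397.86102392 -204.08797397  234.11493846]
```

View pics/m1.png

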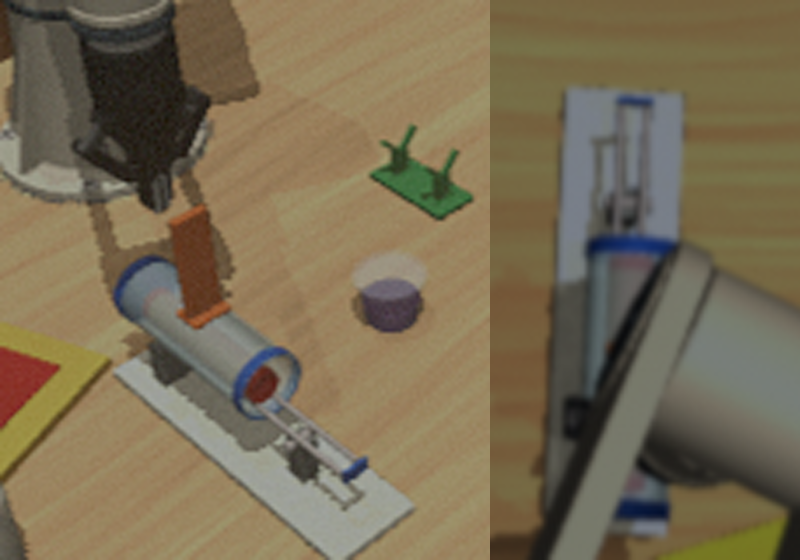

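Fingers are about 38 mm behind the lever at (190,215) in the crop, and the lever and tube are untouched. Pushing ahead gently now.

Request:
{"method": "carry_out", "body": {"rows": "0 -0.5 -0.1 0 0;0 -0.5 0 0 0;0 -0.2 0 0 0;0 -0.2 0 0 0;0 -0.3 0 -0.06 0;0 -0.3 0 -0.08 0;0 -0.3 0 -0.08 0;0 -0.3 0 -0.08 0;0 -0.3 0 -0.08 0;0 -0.2 0 -0.08 0;0 0 0 0 0"}}

```text
clock: 5.5
eef_pos: [492.0, -215.0, 249.3]
tcp_rot: [-3.141, 0.001, 3.069]
contact_force: [-2.4, -0.3, 3.1]
opening: -0.001
```

```bash
cat > look.py <<'E'
import sys
from h import *
k=sys.argv[1]
print(r.sense()["eef_pos"],r.sense()["contact_force"])
s=r.grab_frame("scene");cv2.imwrite(f"pics/s{k}.png",s)
a=cv2.resize(s[160:300,180:310],None,fx=4,fy=4,interpolation=cv2.INTER_CUBIC)
cv2.imwrite(f"pics/m{k}.png",a)
E
python3 look.py 2
```

```text
[ 491.96430049 -214.9674193   249.26388757] [-2.36614337 -0.30865943  3.05917076]
```

View pics/m2.png

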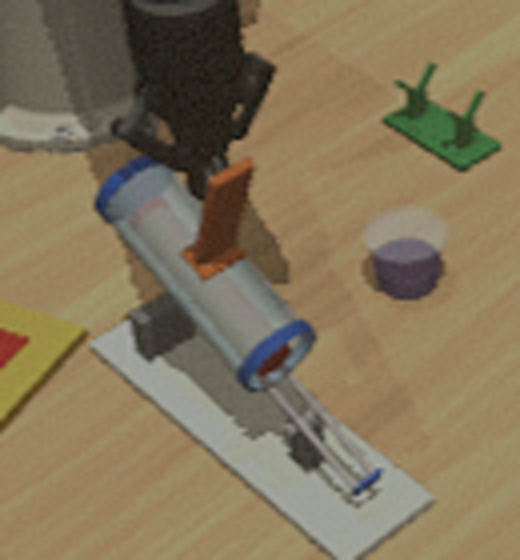

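The tube is tilted and the roller (red end at (275,355)) is still inside. I'll push a little further.

Request:
{"method": "carry_out", "body": {"rows": "0 -0.15 0 -0.05 0;0 -0.15 0 -0.05 0;0 0 0 0 0;0 0 0 0 0;0 0 0 0 0"}}

```text
clock: 6.18
eef_pos: [500.2, -215.5, 252.0]
tcp_rot: [-3.142, 0.0, 3.069]
contact_force: [-2.2, -1.0, 3.9]
opening: 0.003
```

```bash
python3 look.py 3
```

```text
[ 500.24496258 -215.52339837  252.03529908] [-2.20404714 -0.95083532  3.91906883]
```

View pics/m3.png

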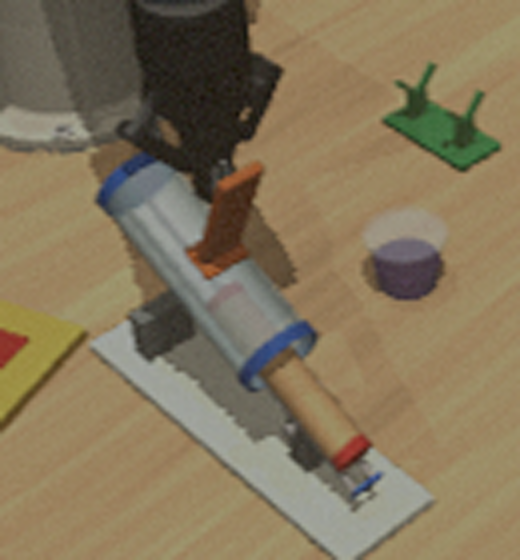

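The roller is sliding; its red end is at (350,450) and the lip is at (365,485). Holding.

Request:
{"method": "carry_out", "body": {"rows": "0 0 0 0 0;0 0 0 0 0;0 0 0 0 0;0 0 0 0 0"}}

```text
clock: 6.72
eef_pos: [500.3, -215.5, 252.0]
tcp_rot: [3.142, -0.0, 3.069]
contact_force: [-2.3, -0.1, 1.4]
opening: -0.001
```

```bash
python3 look.py 4
```

```text
[ 500.26400277 -215.50878119  252.02750665] [-2.330667   -0.06589545  1.36457423]
```

View pics/m4.png

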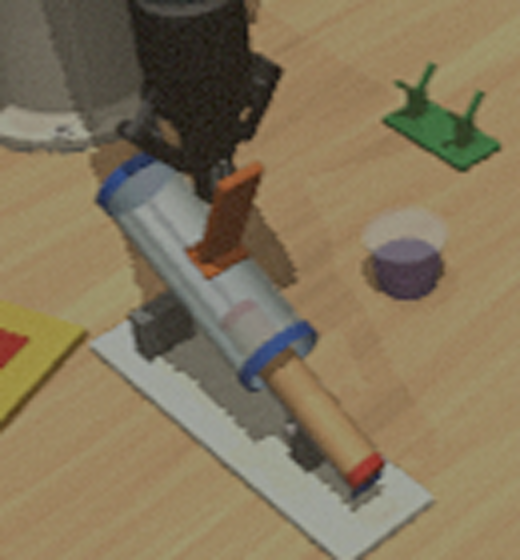

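The roller is at the stop. Now I'll let the tube back down gently.

Request:
{"method": "carry_out", "body": {"rows": "0 0.2 0 0.05 0;0 0.25 0 0.07 0;0 0.25 0 0.08 0;0 0.25 0 0.08 0;0 0.25 0 0.08 0;0 0.25 0 0.08 0;0 0.2 0 0.08 0;0 0.2 0 0.05 0;0 0.15 0 0 0;0 0.15 0 0 0;0 0.15 0 0 0;0 0.15 0 0 0"}}

```text
clock: 8.28
eef_pos: [427.1, -210.3, 235.2]
tcp_rot: [-3.141, 0.001, 3.069]
contact_force: [-0.1, 0.8, -0.9]
opening: -0.001
```

Request:
{"method": "carry_out", "body": {"rows": "0 0.2 0 0 0;0 0.3 0 0 0;0.3 0.5 0 -1 0;1 0 0 -1 0;1 0 0 -1 0;1 0 0 -0.5 0"}}

```text
clock: 9.02
eef_pos: [397.1, -208.2, 341.5]
tcp_rot: [-3.141, 0.002, 3.069]
contact_force: [1.1, -0.3, -0.1]
opening: 0.843
```

```bash
python3 look.py 5
```

```text
[ 397.12603919 -208.23614306  341.48186767] [ 1.10667128 -0.3039756  -0.08785244]
```

View pics/m5.png

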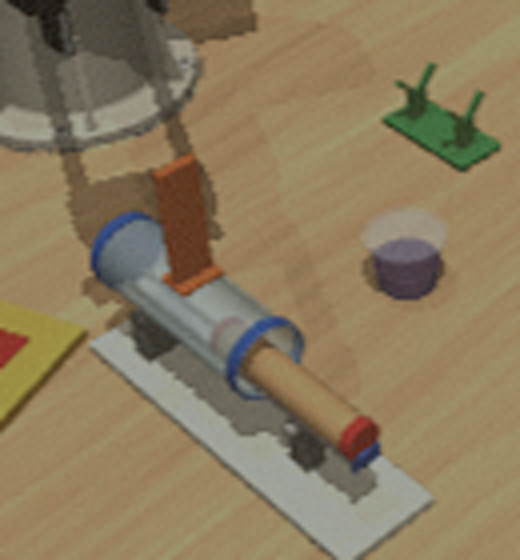

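The tube is level and the roller is against the lip, red end at (358,437). Moving above the exposed part.

Request:
{"method": "carry_out", "body": {"rows": "1 -1 0 0 0;1 -1 0 0 0;1 -1 0 0 0;1 -1 0 0 0;1 -1 0 0 0;1 -1 0 0 0;1 -0.43 0.06 0.5 0;1 0 0 1 0;1 0 0 1 0;1 0 0 1 0;1 0 0 0 0;1 0 0 0 0"}}

```text
clock: 10.58
eef_pos: [589.5, -220.3, 235.4]
tcp_rot: [-3.142, 0.0, 3.069]
contact_force: [-0.1, -0.1, -0.2]
opening: 0.998
```

```bash
python3 - <<'E'
from h import *
print(r.sense()["eef_pos"],r.sense()["opening"])
c=cam("wrist");w=r.grab_frame("wrist");t=r.grab_frame("top");s=r.grab_frame("scene")
np.savez("w6.npz",K=c[0],p=c[1],R=c[2])
cv2.imwrite("pics/w6.png",w);cv2.imwrite("pics/t6.png",t);cv2.imwrite("pics/s6.png",s)
cv2.imwrite("pics/mt6.png",np.hstack([cv2.resize(t[160:300,360:440],None,fx=4,fy=4,interpolation=cv2.INTER_CUBIC),cv2.resize(s[160:300,190:310],None,fx=4,fy=4,interpolation=cv2.INTER_CUBIC)]))
E
```

```text
[ 589.47370876 -220.27310857  235.36424945] 0.9983498488846206
```

View pics/w6.png

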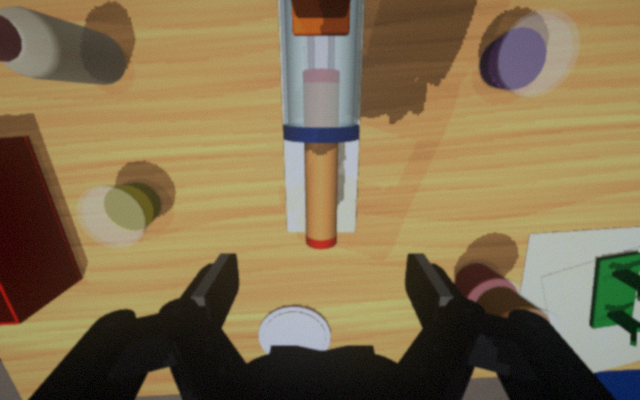

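View pics/mt6.png

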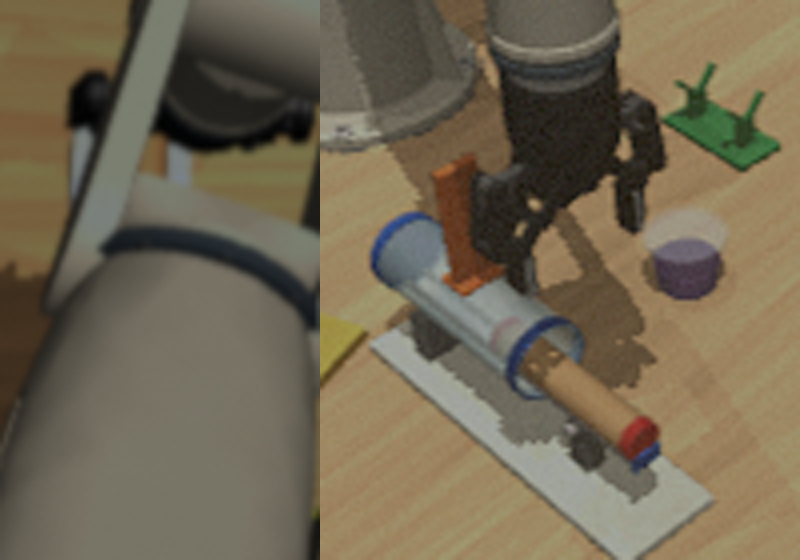

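The wrist view shows the exposed roller running from the blue ring (321,133) to its red end (321,243), with the fingers straddling it. I'll measure the axis there.

```bash
python3 - <<'E'
from h import *
f=np.load("w6.npz");c=(f["K"],f["p"],f["R"])
w=cv2.imread("pics/w6.png")
hs=cv2.cvtColor(w,cv2.COLOR_BGR2HSV)
for v in (160,180,200,220):
    row=hs[v,285:360]; print(v,[(285+i) for i in range(75) if row[i,1]>100][0:1],[(285+i) for i in range(75) if row[i,1]>100][-1:], [tuple(int(z) for z in row[i]) for i in (10,15,20,22,36,50,52,55)])
eu=None
for u in [(321.5,160),(321.5,220)]: print(onz("wrist",u,86,c).round(1), onz("wrist",u,102,c).round(1))
print("front top edge? end",onz("wrist",(321,248),86,c),onz("wrist",(321,237),102,c))
print("ring",onz("wrist",(321,128),126,c), onz("wrist",(321,140),126,c))
E
```

```text
160 [305] [359] [(109, 21, 195), (112, 19, 199), (14, 103, 136), (15, 140, 159), (19, 132, 181), (14, 145, 130), (16, 102, 110), (21, 34, 127)]
180 [306] [359] [(108, 13, 191), (106, 14, 194), (14, 67, 141), (15, 145, 148), (19, 132, 181), (15, 143, 123), (16, 88, 110), (24, 38, 127)]
200 [306] [359] [(45, 11, 185), (49, 11, 190), (14, 52, 147), (15, 137, 145), (18, 133, 182), (15, 137, 119), (18, 67, 114), (24, 26, 135)]
220 [285] [359] [(100, 8, 189), (44, 15, 188), (21, 40, 154), (15, 143, 143), (19, 137, 183), (15, 123, 112), (26, 25, 161), (42, 18, 188)]
[ 560.7 -218.5   86. ] [ 557.8 -218.3  102. ]
[ 621.2 -223.    86. ] [ 614.7 -222.5  102. ]
front top edge? end [ 652.40508065 -225.74986492   86.        ] [ 632.27025074 -224.23770699  102.        ]
ring [ 528.45105321 -216.55856913  126.        ] [ 537.58100122 -217.22962713  126.        ]
```

The roller axis passes within 0.4 mm of the TCP line, with the same yaw, and the end is at x≈645, so the grip is about 23 mm ahead of the centre. Descending and gripping.

Request:
{"method": "carry_out", "body": {"rows": "1 0 0 1 0;1 0 0 1 0;1 0 0 1 0;1 0 0 0.8 0;1 0 0 0.6 0;1 0 0 0.5 0;1 0 0 0 0;0 0 0 0 0;0 0 0 0 0;0 0 0 0 0;0 0 0 0 0;0 0 0 0 0", "newtons": 50}}

```text
clock: 12.22
eef_pos: [590.0, -220.5, 88.7]
tcp_rot: [-3.141, 0.001, 3.069]
contact_force: [-1.5, -0.7, 6.0]
opening: 0.357
```

```bash
python3 look.py 7; python3 - <<'E'
from h import *
print(r.sense())
cv2.imwrite("pics/w7.png",r.grab_frame("wrist"))
E
```

```text
[ 589.97963697 -220.49640089   88.66448707] [-1.51585704 -0.74526564  6.01750845]
{'clock': 12.275, 'qpos': array([-3.59989577e-01,  5.48009271e-01,  1.74157011e+00, -2.52973234e-04,
        8.50876519e-01, -1.85793656e+00]), 'qvel': array([-2.81609648e-04, -8.33805063e-05,  8.73587064e-04,  7.99079323e-04,
       -8.79333358e-04,  1.06330971e-04]), 'joint_efforts': array([ 8.93650912e-01, -6.26318836e+01, -2.51295072e+01,  3.27121932e-01,
       -2.35143201e-01,  3.86310654e-03]), 'eef_pos': array([ 589.9669248 , -220.52065288,   88.70065011]), 'tcp_rot': array([-3.14108812e+00,  1.03627879e-03,  3.06891025e+00]), 'contact_force': array([-1.83631225, -1.39293163,  6.38186173]), 'wrist_torque': array([-0.16418688,  0.13260851, -0.01651957]), 'opening': 0.3633146698443285}
```

View pics/m7.png

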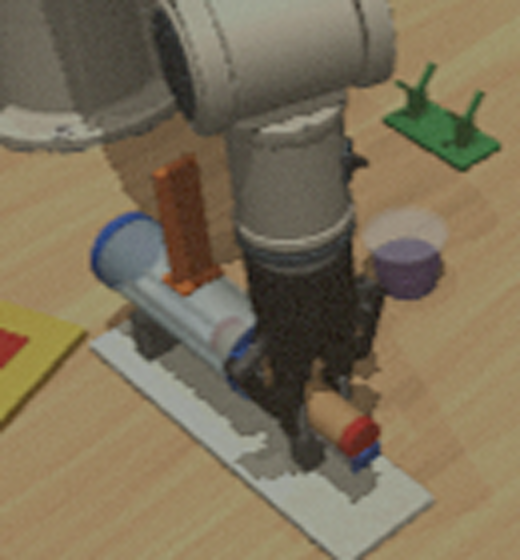

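View pics/w7.png

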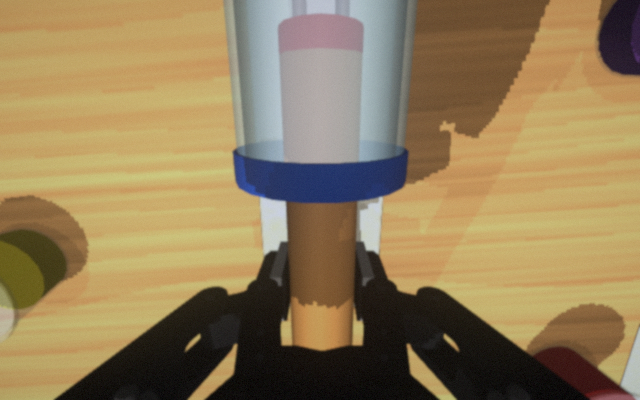

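Gripped, opening 0.36 (about 30 mm, matching the 32 mm roller). I'll lift 14 mm, clear of the 8 mm lip and within the 20 mm of room, and draw ahead.

Request:
{"method": "carry_out", "body": {"rows": "0 0 0 -0.15 0;0 0 0 -0.2 0;0 0 0 -0.1 0;0 0 0 0 0", "newtons": 70}}

```text
clock: 12.82
eef_pos: [589.7, -220.2, 101.7]
tcp_rot: [-3.142, 0.0, 3.069]
contact_force: [-0.8, -0.1, -0.8]
opening: 0.354
```

```bash
python3 look.py 8; python3 - <<'E'
from h import *
cv2.imwrite("pics/w8.png",r.grab_frame("wrist"))
E
```

```text
[ 589.68987623 -220.2276327   101.73861428] [-0.78224528 -0.05532831 -0.75697107]
```

View pics/m8.png

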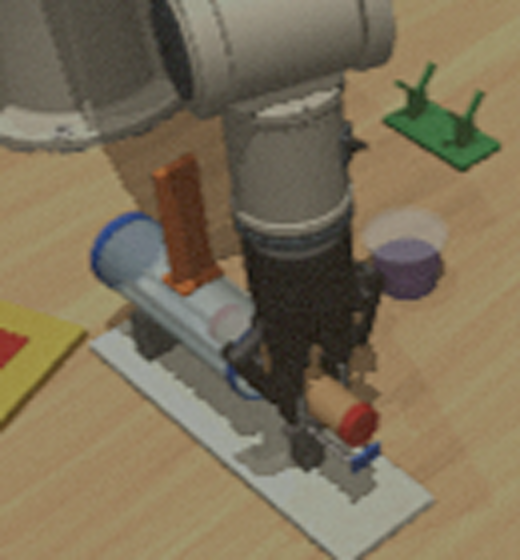

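View pics/w8.png

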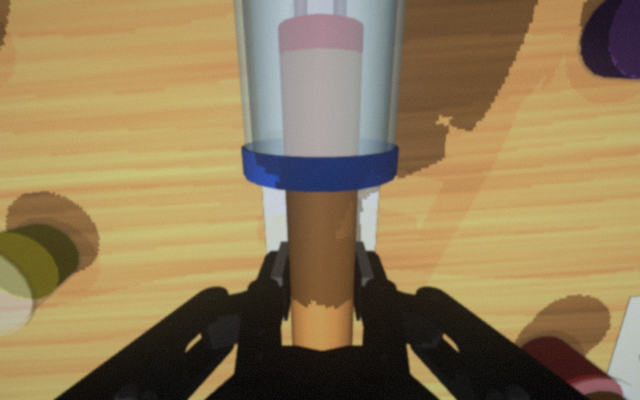

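The roller is level in the grip and clear of the lip at (365,457). Drawing it out.

Request:
{"method": "carry_out", "body": {"rows": "0 -0.3 0 0 0;0 -0.5 0 0 0;0 -0.6 0 0 0;0 -0.7 0 0 0;0 -0.8 0 0 0;0 -0.8 0 0 0;0 -0.8 0 0 0;0 -0.7 0 0 0;0 -0.5 0 0 0;0 0 0 -0.5 0;0 0 0 -0.8 0;0 0 0 -0.8 0"}}

```text
clock: 14.42
eef_pos: [760.2, -232.8, 167.2]
tcp_rot: [-3.141, 0.001, 3.069]
contact_force: [0.5, -0.6, -0.9]
opening: 0.355
```

```bash
python3 - <<'E'
from h import *
print(r.sense()["eef_pos"],r.sense()["opening"])
s=r.grab_frame("scene");cv2.imwrite("pics/s9.png",s)
t=r.grab_frame("top")
cv2.imwrite("pics/m9.png",cv2.resize(s[100:330,150:420],None,fx=2.5,fy=2.5,interpolation=cv2.INTER_CUBIC));cv2.imwrite("pics/t9.png",t)
for n,u,z in [("top",(323,147),112),("top",(168,195),160),("top",(320,245),56),("top",(168,271),56)]: print(u,onz(n,u,z).round())
E
```

```text
[ 760.22083989 -232.76323389  167.17790954] 0.35546713136888175
(323, 147) [750. -15. 112.]
(168, 195) [602. 407. 160.]
(320, 245) [475.  -5.  56.]
(168, 271) [403. 428.  56.]
```

View pics/m9.png

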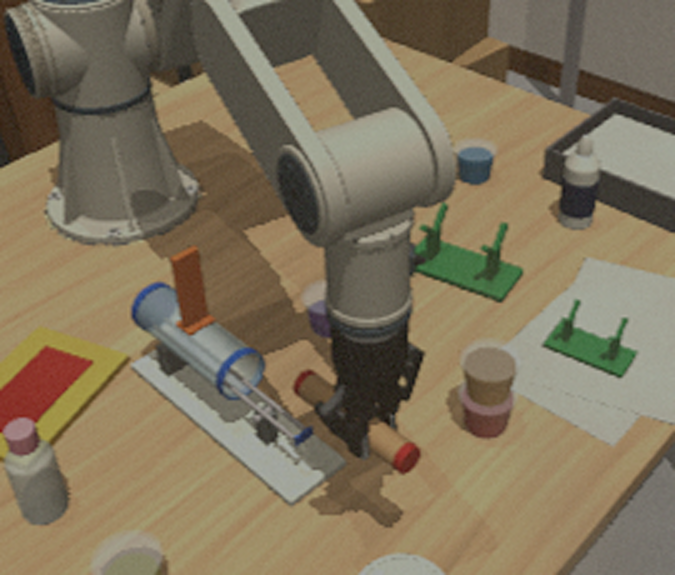

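View pics/t9.png

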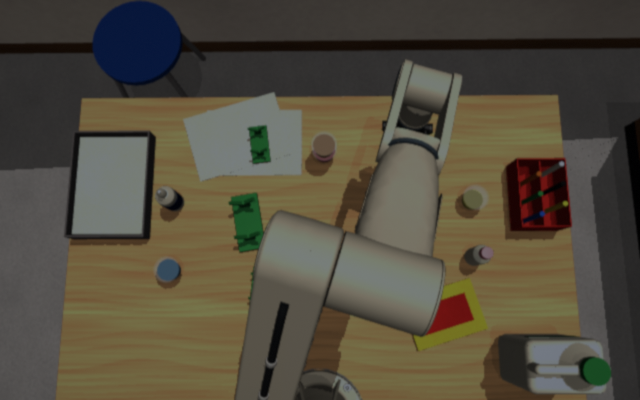

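The tube is empty and level again, and the roller is held at (355,420). The pots and bottles are unmoved. Raising and moving toward the rest, stopping beside it for a look.

Request:
{"method": "carry_out", "body": {"rows": "0 0 0 -1 0;0 0.2 0.5 -1 0;0 0.48 1 -0.2 0;0 0.48 1 0 0;0 0.48 1 0 0;0 0.48 1 0 0;0 0.48 1 0 0;0 0.48 1 0 0;0 0.48 1 0 0;0 0.48 1 0 0;0 0.48 1 0 0;0 0.48 1 0 0"}}

```text
clock: 16.02
eef_pos: [632.6, 93.2, 230.8]
tcp_rot: [3.142, 0.0, 3.069]
contact_force: [0.4, 0.6, -0.9]
opening: 0.356
```

Request:
{"method": "carry_out", "body": {"rows": "0 0.2 0.7 0 0;0 0 0.3 0 0;0 0 0 0 -0.6;0 0 0 0 -0.6;0 0 0 0 -0.55;0 0 0 0 0;0 0 0 0 0"}}

```text
clock: 16.9
eef_pos: [629.9, 122.4, 230.4]
tcp_rot: [-3.141, 0.0, -2.972]
contact_force: [-0.3, 0.5, -0.7]
opening: 0.356
```

```bash
python3 - <<'E'
from h import *
s=r.sense();print(s["eef_pos"],s["tcp_rot"],s["contact_force"])
c=cam("wrist");w=r.grab_frame("wrist");np.savez("w10.npz",K=c[0],p=c[1],R=c[2])
cv2.imwrite("pics/w10.png",w)
s=r.grab_frame("scene");cv2.imwrite("pics/s10.png",s)
cv2.imwrite("pics/m10.png",cv2.resize(s[80:280,200:430],None,fx=3,fy=3,interpolation=cv2.INTER_CUBIC))
E
```

```text
[629.87850377 122.38827488 230.43240945] [-3.14143224e+00  3.55496241e-05 -2.97203923e+00] [-0.29867283  0.48632869 -0.65943977]
```

View pics/w10.png

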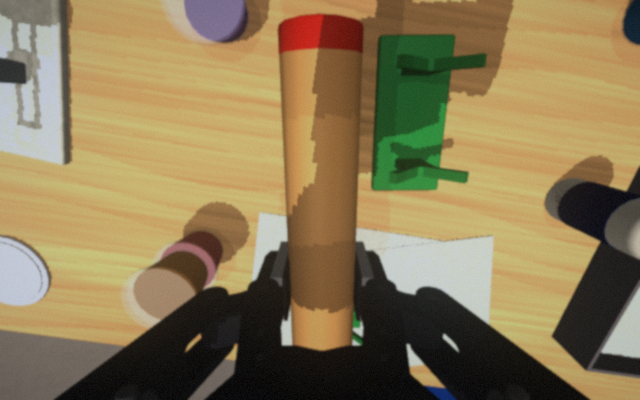

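View pics/m10.png

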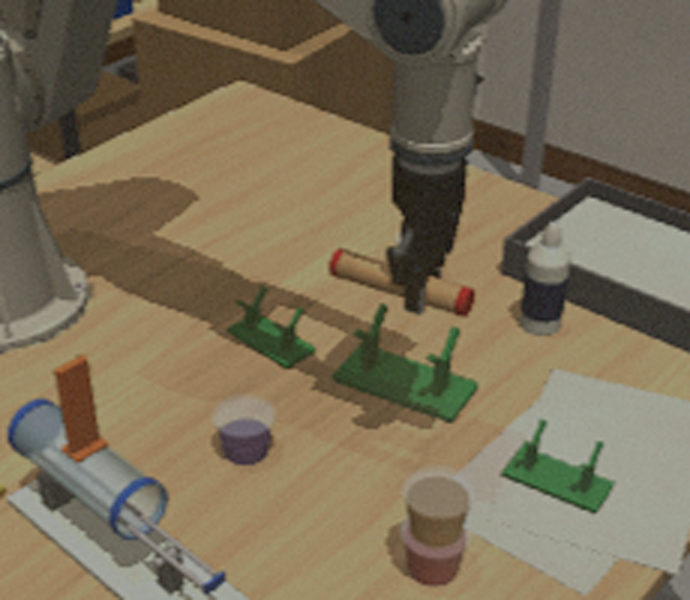

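The wrist view shows the held roller (red rear end at (320,33)) and the chosen rest, with its base between (379,36) and (437,190). I'll zoom in to measure corners and notches.

```bash
python3 - <<'E'
from h import *
w=cv2.imread("pics/w10.png")
cv2.imwrite("pics/z10.png",cv2.resize(w[20:205,350:500],None,fx=4,fy=4,interpolation=cv2.INTER_CUBIC)[:,:600][0:600])
cv2.imwrite("pics/z10b.png",cv2.resize(w[120:205,350:500],None,fx=5,fy=5,interpolation=cv2.INTER_CUBIC))
E
```

```text
(no output)
```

View pics/z10.png

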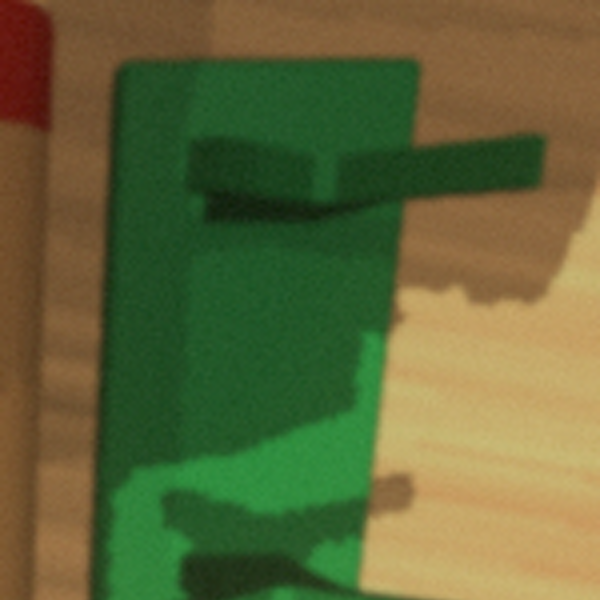

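View pics/z10b.png

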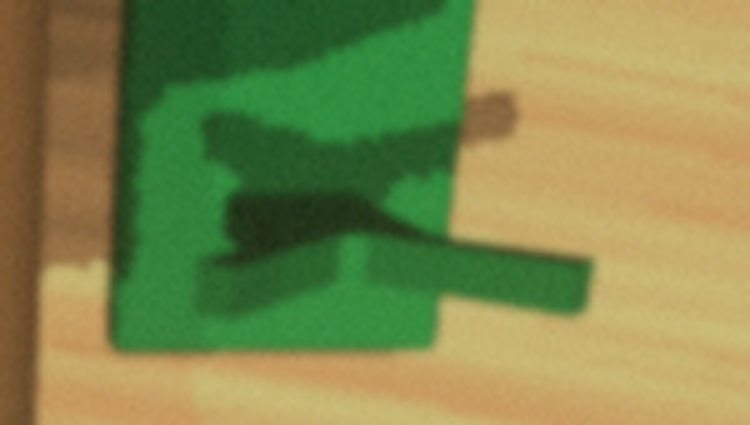

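```bash
python3 - <<'E'
from h import *
f=np.load("w10.npz");c=(f["K"],f["p"],f["R"])
A=lambda x,y:(350+(x+.5)/4-.5,20+(y+.5)/4-.5)
B=lambda x,y:(350+(x+.5)/5-.5,120+(y+.5)/5-.5)
for z in (5,8,10):
    g=[onz("wrist",u,z,c) for u in (A(118,60),A(420,60),B(435,350),B(110,350))]
    print(z,[np.linalg.norm(g[i]-g[(i+1)%4]).round(1) for i in range(4)],np.mean(g,0).round(1))
    v=(g[2]+g[3]-g[0]-g[1]);print(" yaw",np.arctan2(v[1],v[0]).round(4))
P=[(onz("wrist",a,90,c),onz("wrist",b,90,c)) for a,b in ((A(188,165),A(545,161)),(B(203,290),B(588,287)))]
m=[(a+b)/2 for a,b in P]
print("plates w",[np.linalg.norm(a-b).round(1) for a,b in P],m,np.mean(m,0).round(1)); d=m[1]-m[0];print(np.linalg.norm(d),np.arctan2(d[1],d[0]))
b=[onz("wrist",A(325,178),58,c),onz("wrist",B(352,258),58,c)];d=b[1]-b[0];print("V bottoms",b,np.mean(b,0),np.linalg.norm(d),np.arctan2(d[1],d[0]))
# top view plates from top0
G=lambda x,y:(215+(x+.5)/7-.5,180+(y+.5)/7-.5)
m=[(onz("top",G(*a),90)+onz("top",G(*b),90))/2 for a,b in (((100,160),(272,128)),((138,402),(314,368)))]
print("top",m,np.mean(m,0),np.linalg.norm(m[0]-m[1]))
# roller held: rear end; axis z ~ 86+ (230.4-88.7)
z=86+230.4-88.7
tc=np.array([629.9,122.4,230.4]);yaw=-2.972;x=np.array([np.cos(yaw),np.sin(yaw),0]);y=-np.array([-np.sin(yaw),np.cos(yaw),0])
for u,zz in (((320.5,15.5),z+16),((320.5,15.5),z),((320.5,50),z+16),((320.5,180),z+16)):
    q=onz("wrist",u,zz,c)-tc; print("rear end in tool",(q@x).round(1),(q@y).round(1))
E
```

```text
5 [np.float64(80.1), np.float64(171.1), np.float64(80.8), np.float64(171.1)] [550.3 211.5   5. ]
 yaw 0.1785
8 [np.float64(79.4), np.float64(169.6), np.float64(80.1), np.float64(169.6)] [550.3 210.6   8. ]
 yaw 0.1785
10 [np.float64(78.9), np.float64(168.6), np.float64(79.6), np.float64(168.6)] [550.4 210.   10. ]
 yaw 0.1785
plates w [np.float64(73.1), np.float64(71.2)] [array([502.13027289, 199.5213659 ,  90.        ]), array([599.01752258, 217.10563789,  90.        ])] [550.6 208.3  90. ]
98.4700247484024 0.17953785029336247
V bottoms [array([500.61734538, 202.16065671,  58.        ]), array([599.99064842, 219.74479493,  58.        ])] [550.3039969  210.95272582  58.        ] 100.91707127496092 0.1751374083991353
top [array([600.76192864, 218.77299978,  90.        ]), array([501.99835515, 200.2548243 ,  90.        ])] [551.38014189 209.51391204  90.        ] 100.48465688779015
rear end in tool 106.0 -0.9
rear end in tool 110.0 -0.9
rear end in tool 95.9 -0.9
rear end in tool 51.2 -0.9
```

```bash
python3 - <<'E'
from h import *
s=cv2.imread("pics/s10.png");hs=cv2.cvtColor(s,cv2.COLOR_BGR2HSV)
m=cv2.inRange(hs,(0,150,60),(8,255,255))|cv2.inRange(hs,(172,150,60),(180,255,255))
k,l,st,ce=cv2.connectedComponentsWithStats(m[140:200,290:370])
z=227.7
tc=np.array([629.9,122.4,230.4]);yaw=-2.972;x=np.array([np.cos(yaw),np.sin(yaw),0]);y=-np.array([-np.sin(yaw),np.cos(yaw),0])
for i in range(1,k):
    if st[i,4]>8:
        u=ce[i]+[290,140];q=onz("scene",u,z)-tc;print(st[i],u,q@x,q@y)
cv2.imwrite("pics/z11.png",cv2.resize(s[155:190,300:365],None,fx=10,fy=10,interpolation=cv2.INTER_CUBIC))
E
```

```text
[20 23  4  9 17] [311.29411765 166.64705882] 107.97273085851215 -0.1428980956458872
[62 36  6  9 42] [354.33333333 179.92857143] -48.77999137516395 1.4101332407920453
```

View pics/z11.png

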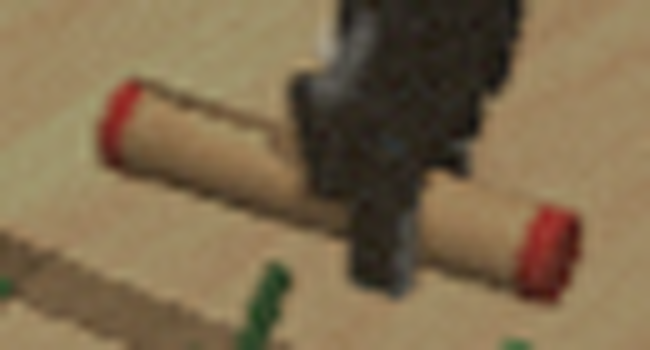

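The seat comes out at about (550.6, 210), yaw about 0.177; base, plates, V-bottoms and the top view agree within 2 mm. The roller centre is about 25 mm behind the grip. Moving over the rest and partway down.

Request:
{"method": "carry_out", "body": {"rows": "0 0.32 0.6 0 -0.05;0 0.32 0.9 0 0;0 0.32 0.9 0 0;0 0.32 0.6 0 0;0 0 0.33 0.5 0;0 0 0 1 0;0 0 0 1 0;0 0 0 0.8 0;0 0 0 0.5 0;0 0 0 0.3 0;0 0 0 0 0"}}

```text
clock: 18.38
eef_pos: [574.1, 214.3, 107.1]
tcp_rot: [-3.141, -0.001, -2.963]
contact_force: [-0.7, 0.3, -0.7]
opening: 0.355
```

```bash
python3 - <<'E'
from h import *
s=r.sense();print(s["eef_pos"],s["tcp_rot"],s["contact_force"])
w=r.grab_frame("wrist");cv2.imwrite("pics/w12.png",w)
s=r.grab_frame("scene");cv2.imwrite("pics/s12.png",s)
cv2.imwrite("pics/m12.png",cv2.resize(s[130:230,280:390],None,fx=6,fy=6,interpolation=cv2.INTER_CUBIC))
E
```

```text
[574.12073599 214.25160827 107.0722879 ] [-3.14143886e+00 -5.70258060e-04 -2.96308609e+00] [-0.74988899  0.27202678 -0.73424694]
```

View pics/w12.png

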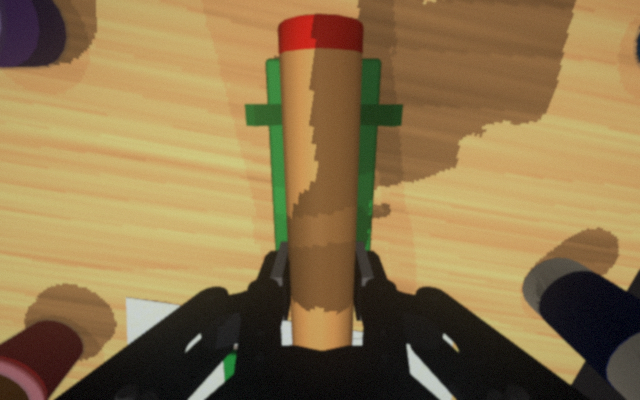

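View pics/m12.png

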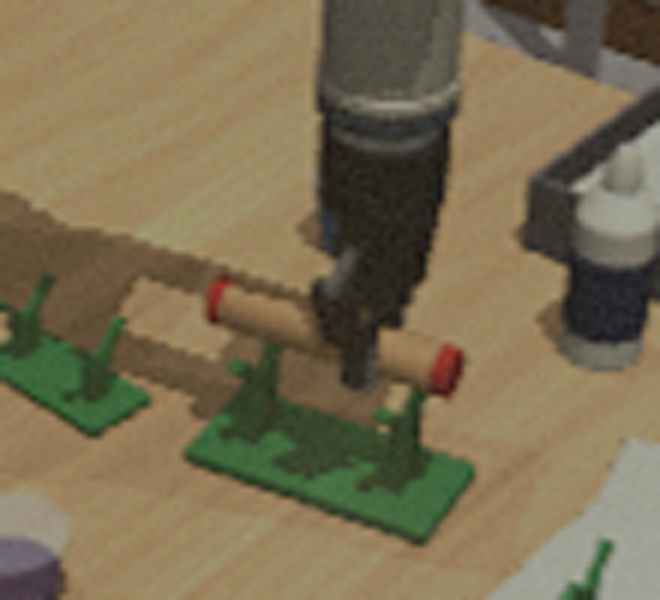

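```bash
python3 - <<'E'
from h import *
c=cam("wrist");tc=r.sense()["eef_pos"];yaw=r.sense()["tcp_rot"][2]
x=np.array([np.cos(yaw),np.sin(yaw),0]);y=-np.array([-np.sin(yaw),np.cos(yaw),0])
g=lambda u,z:(lambda q:((q@x).round(1),(q@y).round(1)))(onz("wrist",u,z,c)-tc)
ax=tc[2]-2.7
print("rear end top",g((321,15),ax+16),"plate",g((260,104),90),g((260,126),90),g((245,115),90),g((402,115),90),"roller sides",g((279,50),ax),g((363,50),ax), "base rear", g((272,58),8))
E
```

```text
rear end top (np.float64(106.1), np.float64(-0.7)) plate (np.float64(78.8), np.float64(-28.5)) (np.float64(69.0), np.float64(-29.2)) (np.float64(74.0), np.float64(-35.8)) (np.float64(74.0), np.float64(36.5)) roller sides (np.float64(98.5), np.float64(-16.8)) (np.float64(98.5), np.float64(15.4)) base rear (np.float64(109.0), np.float64(-34.8))
```

Same-camera check: the rest centre is at tool x 24, the roller centre at 26, and the lateral offset is about 1 mm. Trimming slightly and lowering.

Request:
{"method": "carry_out", "body": {"rows": "0 -0.05 0.03 0.2 0;0 0 0 0.25 0;0 0 0 0.15 0;0 0 0 0.1 0;0 0 0 0.05 0;0 0 0 0 0;0 0 0 0 0"}}

```text
clock: 19.35
eef_pos: [575.6, 215.6, 85.1]
tcp_rot: [3.142, 0.0, -2.963]
contact_force: [0.1, -0.2, -0.2]
opening: 0.346
```

Request:
{"method": "carry_out", "body": {"rows": "0 0 0 0.04 0;0 0 0 0.03 0;0 0 0 0.02 0;0 0 0 0 0;0 0 0 0 0"}}

```text
clock: 19.98
eef_pos: [575.6, 215.5, 82.7]
tcp_rot: [3.142, 0.0, -2.963]
contact_force: [-1.4, -1.2, 6.2]
opening: 0.35
```

Contact at the expected height (82.7, about 6 N). Pressing down a hair more, then opening gradually.

Request:
{"method": "carry_out", "body": {"rows": "0 0 0 0.02 0;0 0 0 0 0;0.45 0 0 0 0;0.45 0 0 0 0;0.6 0 0 0 0;1 0 0 0 0;1 0 0 0 0;1 0 0 0 0;1 0 0 0 0;1 0 0 0 0"}}

```text
clock: 21.22
eef_pos: [575.5, 215.5, 81.7]
tcp_rot: [-3.142, -0.0, -2.963]
contact_force: [-0.4, 0.3, 0.2]
opening: 1.001
```

```bash
python3 - <<'E'
from h import *
s=r.sense();print(s["eef_pos"],s["contact_force"],s["opening"])
w=r.grab_frame("wrist");cv2.imwrite("pics/w13.png",w)
s=r.grab_frame("scene");cv2.imwrite("pics/s13.png",s)
cv2.imwrite("pics/m13.png",cv2.resize(s[130:230,280:390],None,fx=6,fy=6,interpolation=cv2.INTER_CUBIC))
E
```

```text
[575.48742485 215.51845913  81.69222974] [-0.41192177  0.30880941  0.179612  ] 1.000831048936597
```

View pics/w13.png

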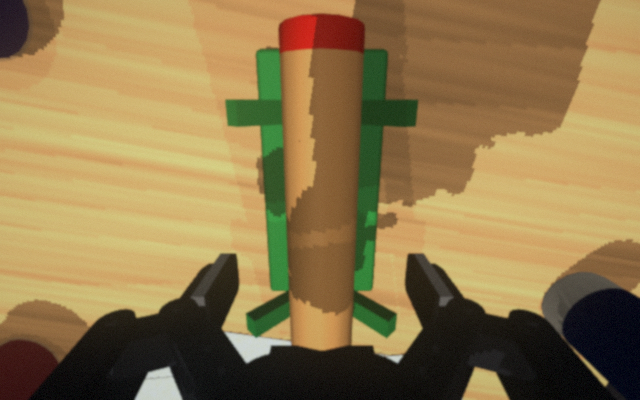

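View pics/m13.png

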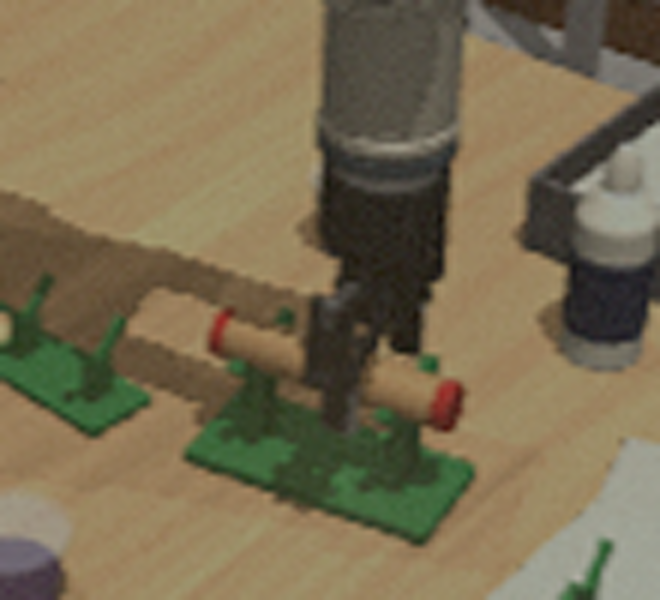

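The roller is seated in both notches with the fingers clear. Retreating upward and then to the side for a final look.

Request:
{"method": "carry_out", "body": {"rows": "1 0 0 -0.3 0;1 0 0 -0.6 0;1 0 0 -1 0;1 0 0 -1 0;1 0 0 -1 0;1 0 0 -1 0;1 0 0 -1 0;1 0 0.5 -0.5 0;1 0 1 0 0;1 0 1 0 0;1 0 1 0 0;1 0 1 0 0"}}

```text
clock: 22.82
eef_pos: [550.6, 350.1, 273.8]
tcp_rot: [3.141, -0.0, -2.963]
contact_force: [0.1, -1.0, -0.6]
opening: 1.0
```

Request:
{"method": "carry_out", "body": {"rows": "1 0.5 1 0 0;1 1 1 0 0;1 1 1 0 0;1 1 1 0 0;1 1 1 0 0;1 0.5 0.5 0 0;1 0 0 0 0;1 0 0 0 0"}}

```text
clock: 23.82
eef_pos: [375.1, 483.8, 273.7]
tcp_rot: [-3.141, 0.0, -2.963]
contact_force: [-0.3, -0.7, 0.2]
opening: 0.998
```

```bash
python3 - <<'E'
from h import *
s=r.sense();print(s["clock"],s["eef_pos"],s["contact_force"])
t=r.grab_frame("top");cv2.imwrite("pics/t14.png",t)
s=r.grab_frame("scene");cv2.imwrite("pics/s14.png",s)
cv2.imwrite("pics/m14.png",np.hstack([cv2.resize(s[155:225,295:375],None,fx=5,fy=5,interpolation=cv2.INTER_CUBIC),cv2.resize(t[185:255,215:295],None,fx=5,fy=5,interpolation=cv2.INTER_CUBIC)]))
E
```

```text
23.825 [375.14628114 483.81743762 273.68272065] [-0.29773012 -0.67495244  0.16612866]
```

View pics/m14.png

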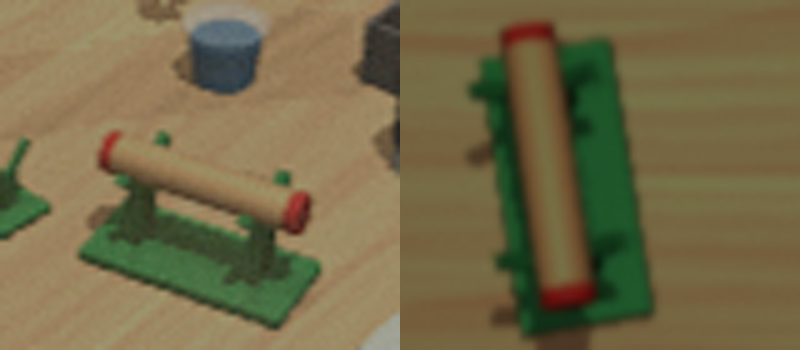

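View pics/s14.png

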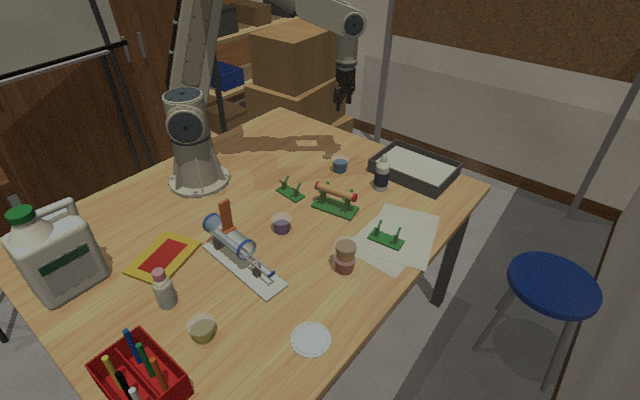

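View pics/t14.png

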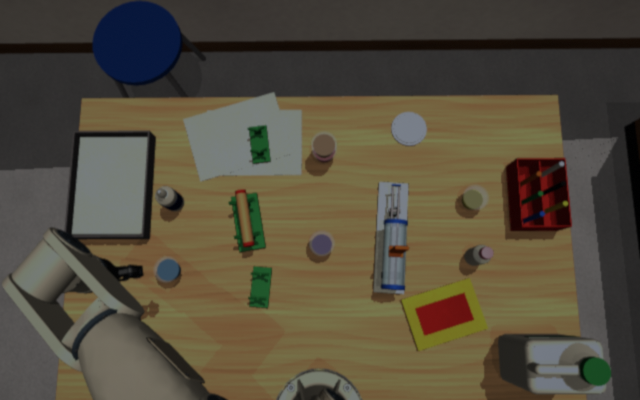

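```bash
python3 - <<'E'
from h import *
T=lambda x,y:(215+(x-400+.5)/5-.5,185+(y+.5)/5-.5)
f=onz("top",T(527,24),88);b=onz("top",T(570,307),88)
print(f,b,(f+b)/2,np.linalg.norm(f-b),np.arctan2(*(f-b)[1::-1]))
a=cv2.imread("pics/top0.png").astype(int);t=cv2.imread("pics/t14.png").astype(int)
d=abs(a-t).max(2)
for n,(u,v) in dict(stack=(323,147),vio=(320,245),blue=(168,271),yel=(474,198),bA=(168,195),bB=(480,255),lever=(399,249)).items(): print(n,(d[v-18:v+18,u-18:u+18]>40).sum())
E
```

```text
[632.5235562  223.15523381  88.        ] [469.97207027 194.94818607  88.        ] [551.24781323 209.05170994  88.        ] 164.98067499595032 0.171815936930884
stack 0
vio 0
blue 0
yel 0
bA 0
bB 0
lever 0
```

```bash
python3 -c "
from rig import r
print(r.sign_off())"
```

```text
the job is handed in; nothing more can be done
None
```

The roller is lying in both notches of the large green rest, the tube is empty and level again, and the job was handed in after about 24 s of the 64 s allowed.

I tipped the tube by pushing the orange lever with shut fingers until the roller slid to the stop untouched, then eased it back level. I gripped the exposed part, lifted it 13 mm, drew it out over the lip, lowered it to light contact (about 6 N) and opened the jaws gradually.

**Centring:** in the last top view the roller's centre is at (551, 209) with yaw 0.172. I had measured the seat at (550.6, 210) with yaw 0.177, so it is within about 1 mm.

**Surroundings:** comparing the first and last top views showed no change around any pot, bottle or the lever. The gripper is well clear of everything.

**Disagreement:** the roller's length came out as 165 mm instead of 160 mm in the last view. I put this down to the two end edges being read at slightly different heights. Estimates of where along the roller I had gripped it ranged from 23 to 26 mm ahead of its centre, so I trimmed this with a wrist-camera check just before setting it down.

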